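# Clear the spring fixture and hold the flask pressed in its ring

## Task

Holding the scraper block, sweep all four loose metal chips off the fixture's steel plate into its blue chip tray without touching them with the fingers, then put the scraper back down on the bench clear of the fixture. Then take the round red flask, set it upright in the orange sprung ring, and with the gripper on the flask press it straight down until the ring's top is flush with the black housing's rim. Finish while still holding it pressed down like that, not touching the ring or fixture with the gripper, with the chips in the tray and the loose fittings and hammer round about left where they are.

Things in the scene. Friction and masses are not known exactly. Their poses are not given: they have to be found in the camera images.
- fixture: test fixture fixed to the bench: steel plate 160 mm (x) by 250 mm (y), flat top 30 mm above the bench. Origin on the bench under the plate's centre, z up. Chip tray along its -x edge; round spring housing on the plate at local x 0, y +75 mm. The chips start within local x -50 to +22, y -80 to -15 mm; the rest of the plate is bare
- tray (a point): centre of the floor of the blue chip tray on the fixture: local x -80 to -155 mm, over the full 250 mm in y. Floor 5 mm, outer walls 22 mm above the bench; no wall on the plate's side, so what is pushed over the plate's edge falls in
- housing_rim (a point): centre of the rim of the black round spring housing, 96 mm outside diameter, rim 30 mm above the plate (60 mm above the bench)
- ring_seat (a point): centre of the top face of the orange sprung ring in the housing (82 mm outside, 52 mm hole). At rest 76 mm above the bench, 16 mm above the housing's rim. It moves down with the ring
- ring (a joint): how far the sprung ring is pressed down, m: 0 at rest, 0.016 flush with the housing's rim, 0.020 at the stop. Takes about 6.7 N to start and 0.5 N more per mm (15 N at flush), the flask's weight included; that weight alone does not move it. Springs back when let go
- flask: round flask standing on the bench: red ball 68 mm diameter, centre 30 mm up, flat foot 32 mm wide; plain brass neck 26 mm diameter, from 62 to 105 mm up. 0.45 kg. Origin: centre of its underside, z along the neck. Seated in the ring, its origin is about 8 mm below the ring's top. Starts left or right of the fixture, the scraper on the other side
- scraper: scraper block standing on the bench on its black rubber edge: yellow base 120 mm long (local x) by 28 mm thick (local y), 25 mm tall, with a black grip rib 70 mm long and 24 mm thick on top, reaching to 66 mm. About 0.22 kg. Origin: centre of its underside, z up
- chip0: loose brass chip, L-shaped offcut 18 x 12 mm, 10 mm tall, 12 g, lying on the bare part of the plate beside the spring housing. Origin: centre of its underside as it lies at the start
- chip1: loose copper chip, L-shaped offcut 18 x 12 mm, 10 mm tall, 12 g, lying on the bare part of the plate beside the spring housing. Origin: centre of its underside as it lies at the start
- chip2: loose brass chip, L-shaped offcut 18 x 12 mm, 10 mm tall, 12 g, lying on the bare part of the plate beside the spring housing. Origin: centre of its underside as it lies at the start
- chip3: loose copper chip, L-shaped offcut 18 x 12 mm, 10 mm tall, 12 g, lying on the bare part of the plate beside the spring housing. Origin: centre of its underside as it lies at the start
- flange: bystander: loose aluminium flanged pipe coupling, 90 mm diameter, 50 mm tall, upright; origin at the centre of its underside. Leave alone
- elbow: bystander: loose black pipe elbow with an aluminium end, about 70 x 75 mm, 34 mm tall; origin on its underside. Leave alone
- union: bystander: loose bright steel union, 40 mm diameter, 62 mm tall, upright; origin at the centre of its underside. Leave alone
- coupler: bystander: loose dark steel coupler, 44 mm diameter, 55 mm tall, upright; origin at the centre of its underside. Leave alone
- mallet: bystander: loose hammer, 260 mm long, lying along the far side of the fixture; origin on its underside. Leave alone
Things that resemble listed ones, but are neither listed nor needed, are in the scene too. Of the things that look like the flask, take the one that is farthest to the robot's right at the start.

How it is judged:
On the way, in this order (a step that is already met when the one before it is completed fails the run):
1. all four chips lie in the chip tray while the gripper holds the scraper, the flask still where it stood and the ring unpressed (x of chip0 in the frame of fixture between -0.156 and -0.074 m and y of chip0 in the frame of fixture between -0.126 and 0.126 m and height (world z) of each of chip0, chip1, chip2, chip3 below 0.028 m and x of chip1 in the frame of fixture between -0.156 and -0.074 m and y of chip1 in the frame of fixture between -0.126 and 0.126 m and x of chip2 in the frame of fixture between -0.156 and -0.074 m and y of chip2 in the frame of fixture between -0.126 and 0.126 m and x of chip3 in the frame of fixture between -0.156 and -0.074 m and y of chip3 in the frame of fixture between -0.126 and 0.126 m and contact force between the fingers and scraper above 1 N and distance of flask from where it was at the start of the episode below 0.03 m and value of joint ring below 0.005 m), for 0.2 s.
2. the scraper is let go on the bench clear of the fixture, the flask not yet pressed (height (world z) of scraper below 0.022 m and contact force between scraper and fixture below 0.1 N and contact force between scraper and the fingers below 0.1 N and linear speed of scraper below 0.02 m/s and value of joint ring below 0.005 m), for 0.2 s.
3. the flask is held pressed down in the sprung ring, upright, the ring flush with the housing's rim (value of joint ring above 0.013 m and horizontal distance between flask and ring_seat below 0.008 m and angle between flask's own z axis and vertical below 0.2 rad and contact force between flask and fixture above 8 N and contact force between the fingers and flask above 3 N and contact force between each of the arm, the fingers and fixture below 0.5 N), for 0.5 s.
At the end, for the whole second after the job is handed in: Gripper holds the flask (over 3 N) pressing the ring 13 mm or more down (flush: 16), over 8 N, still; flask within 8 mm of centre, 0.2 rad of upright; gripper not on ring or fixture; 4 chips in the tray, below 28 mm; scraper at rest on the bench, clear of fixture and gripper (all of step 3 and x of chip0 in the frame of fixture between -0.156 and -0.074 m and y of chip0 in the frame of fixture between -0.126 and 0.126 m and height (world z) of each of chip0, chip1, chip2, chip3 below 0.028 m and x of chip1 in the frame of fixture between -0.156 and -0.074 m and y of chip1 in the frame of fixture between -0.126 and 0.126 m and x of chip2 in the frame of fixture between -0.156 and -0.074 m and y of chip2 in the frame of fixture between -0.126 and 0.126 m and x of chip3 in the frame of fixture between -0.156 and -0.074 m and y of chip3 in the frame of fixture between -0.126 and 0.126 m and height (world z) of scraper below 0.022 m and contact force between scraper and fixture below 0.1 N and contact force between scraper and the fingers below 0.1 N and linear speed of scraper below 0.02 m/s and velocity of joint ring between -0.01 and 0.01 m/s); the arm keeps its last pose, push and grip.
It fails at once if a bystander is shifted by more than 30 mm (distance of any of flange, elbow, union, coupler, mallet from where it was at the start of the episode above 0.03 m).
It fails at once if the fingers touch a chip (over 1 N) (contact force between the fingers and chip0 above 1 N or contact force between the fingers and chip1 above 1 N or contact force between the fingers and chip2 above 1 N or contact force between the fingers and chip3 above 1 N).
It also fails if it takes over 72 s, if anything falls off the work surface, if the arm or the gripper's body presses on something with over 40 N, if the wrist force passes 120 N, or if a joint passes its speed limit or range.

## Robot

A 6-joint arm with a two-finger parallel gripper is mounted at the origin on the work surface. World frame = base frame: x ahead of the robot, y to its left, z up, the work surface at z = 0. Lengths are in m, angles in rad, forces in N, time in s.
With the tool pointing down it reaches from about 0.325 to 0.85 m from the base axis. Payload 15.5 kg.
Tool frame: the origin (TCP) lies midway between the tips of the shut fingers; the grasp point (between the pads) lies 19 mm behind it; z points along the fingers, y is the line along which they close (so a half turn about z gives the same grasp; the last joint's range is limited). The gripper opens to 91 mm and grips with 3 to 60 N. Pads are 32 mm wide; open, the fingers measure 118 mm over their backs; the gripper's body (76 mm by 178 mm) begins 60 mm behind the grasp point.
Start: joints at [-1.355, 0.494, 1.345, -0, 1.302, -0.096], TCP at [0.191, -0.595, 0.189] pointing down, gripper open.
Joint ranges: [-2.91, 2.91], [-0.82, 2.16], [0.22, 2.67], [-1.22, 4.37], [0.12, 2.79], [-3.08, 3.08]. Speed limits (rad/s): [1.89, 1.89, 2.57, 3.01, 3.01, 3.01].

## Interface

Orientations are given as a unit quaternion [x, y, z, w].
In Python, from rig import arm, eyes, sign_off gives the robot as it stands.
- The arm moves only by the tool send_rows, never from a script. Its argument "series" is a list of rows, each an object with "xyz": the shift along the tool's x, y, z as a fraction of full scale, a list of three; "dr": the turn, a rotation vector about the tool's x, y, z as a fraction of full scale, a list of three. A call has exactly 10 rows; each row shifts and turns the commanded pose from where the row before left it, along the tool's axes as they then stand; what a row does not reach is not made up. Full scale, the value 1, is 20 cm for a shift and 180 degrees for a turn. A row lasts 1/10 s, in which the tool goes at most 50 mm and 8.59 degrees, less where a joint would pass 70% of its speed; a pose out of reach is approached as far as the arm can. A call with a number of a shift or a turn outside -1 to 1 is refused whole. A call with a gripper value outside its range is refused whole. "gripper" is the opening, from 0 (shut) to 1 (fully open), set as the call begins (left out, the last holds). The fingers move at their own pace and stop on an object; "grip_force" is the grip in N (left out, the last holds). Time passes only in rows, so rows that do not move let the fingers close, or fill a call up. It gives the time, the measured TCP pose, the force, the opening and the grip force at its end, in the units of the state.
- arm.observe(): the state, without advancing time (a new reading comes with each control period).
- eyes.snapshot(name): name is "scene" or "top" or "wrist"; returns (picture, depth): 400x640x3 uint8, blue, green, red; 400x640 float32, m along the optical axis (not along the pixel's ray), 0 where there is no reading.
- eyes.camera_info(name): a dict with "fov_y" (degrees; the focal length in pixels is half the picture's height over the tangent of half this angle, whatever the lens; pixels are square), "cx", "cy" (the principal point, pixels), "world_to_cam" (4x4, takes a point from world to camera coordinates); the wrist camera has in their place "tool_from_camera" (4x4, takes a point from camera to tool coordinates, whose origin is the TCP and whose axes are the flange's). Camera axes: x right, y down, z forward; pixel columns grow to the right and rows downward; lengths in m; the calibration is good to about 2 mm. A picture is of the moment at which its call begins: read the wrist's pose just before it. camera_info takes no time and is no camera call.
- sign_off(): hands the job in; it is judged then, once.
The state is a dict: "t": time; "joints": joint angles; "qd": joint speeds; "effort": joint torques, N m; "ee_pos": TCP position; "orientation": TCP orientation; "wrist_force": force on the tool from outside, world axes, zero at the start; "moment": the same for the moment, N m; "gripper_width": opening from 0.0 (shut) to 1.0 (fully open); "gripper_force": force on a finger pad.
Only numpy, scipy, OpenCV 4.12 (cv2) and the standard library are available. Lean on these libraries where they do the work, as an engineer would, in place of code of your own. Each camera call takes 0.05 s, during which the arm holds its last target. There are 200 camera calls.

## Working session

There is one attempt and no reset: what is moved stays moved. The work goes in short steps, Python scripts to look and compute and a tool call to move; the robot and the scene stay as the last step left them, time stands still between calls to the robot, and variables do not carry over. Pictures are saved under pics/ and viewed, at most 10 in all, crops included, and the job is handed in when it is done.

Besides the shell and the picture viewer there is one more tool, called after ">>>" in YAML: its name, and indented under it one key for each argument. send_rows: Moves the arm, as the interface text tells. Shift numbers are shares of 20 cm and turn numbers shares of 180 degrees, none past 1 either way. Its arguments: {"type":"object","properties":{"series":{"type":"array"},"gripper":{"type":"number"},"grip_force":{"type":"number"}},"required":["series"]}

```bash
ls; mkdir -p pics
cat > h.py <<'E'
import numpy as np, cv2
from rig import arm, eyes, sign_off
def cam(name):
    c=eyes.camera_info(name); f=200/np.tan(np.radians(c['fov_y'])/2); return c,f
def cloud(name):
    pic,d=eyes.snapshot(name); c,f=cam(name)
    v,u=np.mgrid[0:400,0:640]
    P=np.stack([(u-c['cx'])/f*d,(v-c['cy'])/f*d,d],-1)
    T=np.linalg.inv(np.array(c['world_to_cam']))
    W=P@T[:3,:3].T+T[:3,3]; W[d==0]=np.nan
    return pic,d,W
E
python3 - <<'E'
from h import *
print(arm.observe())
for n in('top','scene'):
    p,d,W=cloud(n); cv2.imwrite(f'pics/{n}0.png',p); np.savez(f'{n}0.npz',p=p,d=d,W=W)
    c=eyes.camera_info(n); print(n,c)
E
```

```text
pics
{'t': 0.0, 'joints': array([-1.35546644e+00,  4.94186413e-01,  1.34611446e+00,  1.45585871e-05,
        1.30247630e+00, -9.54627180e-02]), 'qd': array([ 0.00261871, -0.00071998,  0.00091392,  0.00125731, -0.00216032,
       -0.00041896]), 'effort': array([ 1.27951021e-04, -8.78823566e+01, -3.81860018e+01,  7.08003645e-02,
        5.32545196e-02, -1.46220609e-04]), 'ee_pos': array([ 0.19107939, -0.59466217,  0.18814191]), 'orientation': array([ 9.87950398e-01,  1.54769702e-01, -2.84697637e-05, -5.91614021e-04]), 'wrist_force': array([0.65926534, 0.50709407, 0.22676579]), 'moment': array([-0.04792009,  0.01688682, -0.01976698]), 'gripper_force': 0.0, 'gripper_width': 0.9961218959334078}
top {'fov_y': 48.31458222109232, 'cx': 312.1815263366636, 'cy': 199.25679078769517, 'world_to_cam': array([[-0.02869743, -0.99950725, -0.0127164 ,  0.01897059],
       [-0.98394222,  0.03048799, -0.17586411,  0.56831411],
       [ 0.17616515,  0.00746536, -0.98433232,  1.01461302],
       [ 0.        ,  0.        ,  0.        ,  1.        ]])}
scene {'fov_y': 55.18473832175211, 'cx': 322.88708938535484, 'cy': 208.14242329933396, 'world_to_cam': array([[-0.16812004,  0.98572486,  0.00906434,  0.08729213],
       [ 0.6856302 ,  0.12353433, -0.71739145, -0.30086214],
       [-0.70827034, -0.11439309, -0.69661133,  1.61282336],
       [ 0.        ,  0.        ,  0.        ,  1.        ]])}
```

View pics/top0.png

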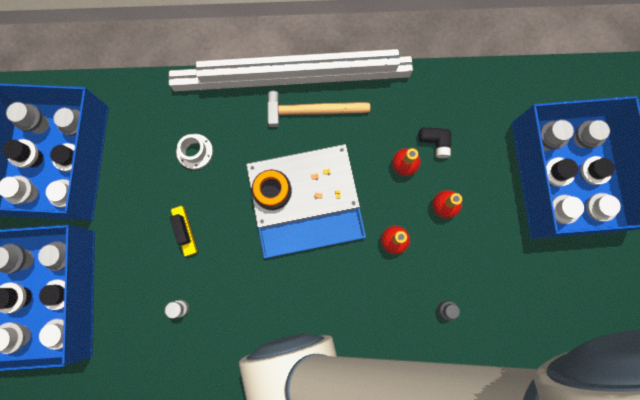

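View pics/scene0.png

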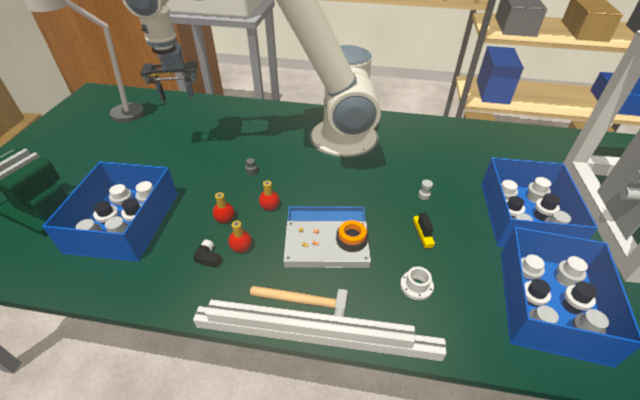

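The top view shows the fixture at (305,200), its tray toward the robot, and four chips near (325,182). The scraper is at (183,231) and the flask look-alikes are at (406,160), (448,204) and (396,239). The one at (448,204) is farthest right. The scene view agrees.

```bash
cat > m.py <<'E'
from h import *
for n in('top','scene'):
    z=np.load(n+'0.npz'); W=z['W']; hsv=cv2.cvtColor(z['p'],cv2.COLOR_BGR2HSV); H,S,V=[hsv[...,i].astype(int) for i in range(3)]
    X,Y,Z=W[...,0],W[...,1],W[...,2]
    near=(X>.3)&(X<.85)&(abs(Y)<.45)
    print('==',n,'bench z',np.nanmedian(Z[near&(V<80)]))
    def comps(m,minA,lab):
        k,l,st,ce=cv2.connectedComponentsWithStats(m.astype(np.uint8))
        for i in range(1,k):
            if st[i,4]>=minA:
                q=W[l==i]; 
                print(lab,st[i,4],'px',ce[i].round(),'mean',np.nanmean(q,0).round(4),'zmax',np.nanpercentile(q[:,2],97).round(4)); yield q
    for q in comps(near&((H<6)|(H>172))&(S>150)&(V>60),60,'red'): 
        t=q[:,:2]; print('   bbox mid',((np.nanmin(t,0)+np.nanmax(t,0))/2).round(4),(np.nanmax(t,0)-np.nanmin(t,0)).round(3))
    # necks: points with z in .095-.115
    for q in comps(near&(Z>.095)&(Z<.125),4,'necktop'): pass
    for q in comps(near&(H>22)&(H<35)&(S>150)&(V>120),60,'yellow'):
        t=q[(q[:,2]>.018)][:,:2].astype(np.float32); print('  rect',cv2.minAreaRect(t))
    for q in comps(near&(Z>.055)&(Z<.078)&(V<70),20,'black rib'):
        t=q[:,:2].astype(np.float32); print('  rect',cv2.minAreaRect(t))
    for q in comps(near&(H>5)&(H<20)&(S>170)&(Z>.062),80,'orange'):
        t=q[:,:2].astype(np.float32); print('  circ',cv2.minEnclosingCircle(t))
    pl=near&(abs(Z-.03)<.008)&(S<60)&(V>110)
    for q in comps(pl,800,'plate'):
        t=q[:,:2].astype(np.float32); r=cv2.minAreaRect(t); print('  rect',r, cv2.boxPoints(r).round(4).tolist())
    bl=near&(H>100)&(H<125)&(S>120)
    for q in comps(bl,800,'tray'):
        t=q[:,:2].astype(np.float32); r=cv2.minAreaRect(t); print('  rect',r)
    for q in comps(near&(H<30)&(S>70)&(V>120)&(abs(Z-.04)<.012),6,'chip'): pass
E
python3 m.py
```

```text
== top bench z 0.06657030981221568
red 426 px [404. 164.] mean [ 0.6486 -0.2232  0.0508] zmax 0.0628
   bbox mid [ 0.6629 -0.2288] [0.078 0.061]
red 448 px [445. 205.] mean [ 0.5446 -0.3115  0.0509] zmax 0.0635
   bbox mid [ 0.5494 -0.3202] [0.064 0.063]
red 455 px [393. 240.] mean [ 0.4648 -0.1855  0.051 ] zmax 0.0627
   bbox mid [ 0.47   -0.1915] [0.069 0.064]
necktop 107 px [412. 154.] mean [ 0.6565 -0.2305  0.1056] zmax 0.1101
necktop 112 px [456. 199.] mean [ 0.5491 -0.3211  0.1061] zmax 0.1104
necktop 110 px [401. 237.] mean [ 0.4673 -0.1923  0.1065] zmax 0.1103
yellow 369 px [185. 232.] mean [0.5033 0.3121 0.0241] zmax 0.0367
  rect ((0.5064132213592529, 0.3161207437515259), (0.12113811820745468, 0.029110250994563103), 17.04391098022461)
black rib 116 px [276. 202.] mean [0.5632 0.0878 0.0609] zmax 0.0648
  rect ((0.5696560144424438, 0.091872438788414), (0.041701797395944595, 0.08834709227085114), 17.631147384643555)
black rib 324 px [179. 229.] mean [0.5043 0.3152 0.0663] zmax 0.0703
  rect ((0.505286455154419, 0.3166455030441284), (0.06930559873580933, 0.024889202788472176),
[... 3427 characters left out ...]
02.] mean [ 0.4877 -0.1858  0.0424] zmax 0.0515
chip 151 px [223. 215.] mean [ 0.5701 -0.3122  0.0421] zmax 0.0512
chip 27 px [420. 228.] mean [0.5085 0.3053 0.0339] zmax 0.0481
chip 16 px [300. 229.] mean [ 0.5842 -0.0596  0.038 ] zmax 0.043
chip 21 px [316. 231.] mean [ 0.5816 -0.0124  0.0377] zmax 0.0432
chip 173 px [240. 244.] mean [ 0.6778 -0.2225  0.0417] zmax 0.0516
chip 25 px [351. 235.] mean [0.5758 0.0962 0.0349] zmax 0.0378
chip 23 px [315. 242.] mean [ 0.6275 -0.0054  0.0363] zmax 0.0416
chip 24 px [304. 244.] mean [ 0.6387 -0.0355  0.0361] zmax 0.0423
chip 8 px [260. 289.] mean [ 0.8107 -0.1223  0.0289] zmax 0.0305
chip 6 px [272. 292.] mean [ 0.8121 -0.0904  0.0284] zmax 0.0288
```

The two views agree to about 3 mm, and the heights match the text:
- **Fixture:** centre (0.608, 0.025), yaw 9.8°.
- **Scraper:** (0.507, 0.316), long axis at 17.5°, rib top about 0.066.
- **Flask:** (0.552, -0.321), top about 0.105.

The tool yaw already suits the scraper.

```bash
cat > plan.py <<'E'
import sys
from h import *
from scipy.spatial.transform import Rotation as R
def plan(x,y,z,A=None):
    s=arm.observe(); r=R.from_quat(s['orientation']); m=r.as_matrix()
    a0=np.degrees(np.arctan2(m[1,0],m[0,0]))
    d=m.T@(np.array([x,y,z])-s['ee_pos'])
    print('t',round(s['t'],2),'pos',s['ee_pos'].round(4),'xang',a0.round(2),'tilt',np.degrees(np.arccos(-m[2,2])).round(2),'joints',s['joints'].round(2),'w',round(s['gripper_width'],3),'gf',round(s['gripper_force'],1),'F',s['wrist_force'].round(1))
    print('total fs',(d/.2).round(4),'mm',(d*1000).round(1),'rows>=',np.linalg.norm(d)/.05)
    if A is not None: print('turn about tool z fs', (-(A-a0)/180).round(4),'rows>=',abs(A-a0)/8.59)
if __name__=='__main__': plan(*map(float,sys.argv[1:]))
E
python3 plan.py .507 .316 .150 17.5
```

```text
t 0.1 pos [ 0.191  -0.5947  0.1882] xang 17.81 tilt 0.06 joints [-1.36  0.49  1.35 -0.    1.3  -0.1 ] w 1.0 gf 0.0 F [ 0.6 -0.1 -0.2]
total fs [ 2.8967 -3.852   0.1955] mm [ 579.3 -770.4   39.1] rows>= 19.294355535001824
turn about tool z fs 0.0017 rows>= 0.035797117661164
```

>>> send_rows:
  series:
    - {"xyz":[0.097,-0.128,0],"dr":[0,0,0]}
    - {"xyz":[0.097,-0.128,0],"dr":[0,0,0]}
    - {"xyz":[0.097,-0.128,0],"dr":[0,0,0]}
    - {"xyz":[0.097,-0.128,0],"dr":[0,0,0]}
    - {"xyz":[0.097,-0.128,0],"dr":[0,0,0]}
    - {"xyz":[0.097,-0.128,0],"dr":[0,0,0]}
    - {"xyz":[0.097,-0.128,0],"dr":[0,0,0]}
    - {"xyz":[0.097,-0.128,0],"dr":[0,0,0]}
    - {"xyz":[0.097,-0.128,0],"dr":[0,0,0]}
    - {"xyz":[0.097,-0.128,0],"dr":[0,0,0]}
  gripper: 1

```text
t: 1.1
ee_pos: [0.2976, -0.2906, 0.1886]
orientation: [0.988, 0.155, -0.0, -0.0]
wrist_force: [0.8, -0.4, -0.0]
gripper_width: 1.0
gripper_force: 0.0
```

>>> send_rows:
  series:
    - {"xyz":[0.097,-0.128,0],"dr":[0,0,0]}
    - {"xyz":[0.097,-0.128,0],"dr":[0,0,0]}
    - {"xyz":[0.097,-0.128,0],"dr":[0,0,0]}
    - {"xyz":[0.097,-0.128,0],"dr":[0,0,0]}
    - {"xyz":[0.097,-0.128,0],"dr":[0,0,0]}
    - {"xyz":[0.097,-0.128,0],"dr":[0,0,0]}
    - {"xyz":[0.097,-0.128,0],"dr":[0,0,0]}
    - {"xyz":[0.097,-0.128,0],"dr":[0,0,0]}
    - {"xyz":[0.097,-0.128,0],"dr":[0,0,0]}
    - {"xyz":[0.097,-0.128,0],"dr":[0,0,0]}

```text
t: 2.1
ee_pos: [0.4041, 0.0125, 0.1887]
orientation: [0.988, 0.155, -0.0, -0.0]
wrist_force: [1.0, -0.6, -0.1]
gripper_width: 1.0
gripper_force: 0.0
```

>>> send_rows:
  series:
    - {"xyz":[0.097,-0.128,0],"dr":[0,0,0]}
    - {"xyz":[0.097,-0.128,0],"dr":[0,0,0]}
    - {"xyz":[0.097,-0.128,0],"dr":[0,0,0]}
    - {"xyz":[0.097,-0.128,0],"dr":[0,0,0]}
    - {"xyz":[0.097,-0.128,0.02],"dr":[0,0,0]}
    - {"xyz":[0.097,-0.128,0.02],"dr":[0,0,0]}
    - {"xyz":[0.097,-0.128,0.02],"dr":[0,0,0]}
    - {"xyz":[0.097,-0.128,0.02],"dr":[0,0,0]}
    - {"xyz":[0.097,-0.128,0.02],"dr":[0,0,0]}
    - {"xyz":[0,0,0],"dr":[0,0,0]}

```text
t: 3.1
ee_pos: [0.5004, 0.2868, 0.1678]
orientation: [0.988, 0.156, -0.0, -0.0]
wrist_force: [1.1, -0.7, -0.2]
gripper_width: 1.001
gripper_force: 0.0
```

```bash
python3 plan.py .507 .316 .030 17.5
python3 - <<'E'
from h import *
p,d=eyes.snapshot('wrist'); cv2.imwrite('pics/w1.png',p)
c=eyes.camera_info('wrist'); print(c)
f=200/np.tan(np.radians(c['fov_y'])/2)
s=arm.observe(); from scipy.spatial.transform import Rotation as R
v,u=np.mgrid[0:400,0:640]; P=np.stack([(u-c['cx'])/f*d,(v-c['cy'])/f*d,d],-1)
T=np.array(c['tool_from_camera']); W=(P@T[:3,:3].T+T[:3,3])@R.from_quat(s['orientation']).as_matrix().T+s['ee_pos']
m=(d>0)&(W[...,2]>.055)&(W[...,2]<.08)&(abs(W[...,0]-.507)<.08)&(abs(W[...,1]-.316)<.06)
q=W[m]; print(len(q),np.median(q[:,2]),cv2.minAreaRect(q[:,:2].astype(np.float32)))
E
```

```text
t 3.1 pos [0.5004 0.2868 0.1678] xang 17.93 tilt 0.03 joints [0.42 0.45 1.49 0.   1.2  1.67] w 1.001 gf 0.0 F [ 1.1 -0.7 -0.2]
total fs [ 0.0766 -0.1282  0.6889] mm [ 15.3 -25.6 137.8] rows>= 2.819808268749274
turn about tool z fs 0.0024 rows>= 0.0497117894143274
{'fov_y': 60.5956019576873, 'cx': 321.32136537510877, 'cy': 204.92609125360497, 'tool_from_camera': array([[-7.66064745e-04, -9.59503446e-01, -2.81695848e-01,
         7.86905329e-02],
       [ 9.99999391e-01, -5.11353258e-04, -9.77717872e-04,
         3.34371429e-04],
       [ 7.94077578e-04, -2.81696425e-01,  9.59503253e-01,
        -1.96016143e-01],
       [ 0.00000000e+00,  0.00000000e+00,  0.00000000e+00,
         1.00000000e+00]])}
2069 0.06595507546380966 ((0.5049026012420654, 0.31630080938339233), (0.06910441815853119, 0.02407759428024292), 17.667497634887695)
```

>>> send_rows:
  series:
    - {"xyz":[0.037,-0.064,0],"dr":[0,0,0.002]}
    - {"xyz":[0.037,-0.064,0],"dr":[0,0,0]}
    - {"xyz":[0,0,0.1],"dr":[0,0,0]}
    - {"xyz":[0,0,0.1],"dr":[0,0,0]}
    - {"xyz":[0,0,0.1],"dr":[0,0,0]}
    - {"xyz":[0,0,0.1],"dr":[0,0,0]}
    - {"xyz":[0,0,0.1],"dr":[0,0,0]}
    - {"xyz":[0,0,0.1],"dr":[0,0,0]}
    - {"xyz":[0,0,0.06],"dr":[0,0,0]}
    - {"xyz":[0,0,0.027],"dr":[0,0,0]}

```text
t: 4.15
ee_pos: [0.5059, 0.3128, 0.0304]
orientation: [0.988, 0.152, -0.001, 0.0]
wrist_force: [0.4, 0.2, 0.9]
gripper_width: 1.001
gripper_force: 0.0
```

>>> send_rows:
  series:
    - {"xyz":[0,0,0],"dr":[0,0,0]}
    - {"xyz":[0,0,0],"dr":[0,0,0]}
    - {"xyz":[0,0,0],"dr":[0,0,0]}
    - {"xyz":[0,0,0],"dr":[0,0,0]}
    - {"xyz":[0,0,0],"dr":[0,0,0]}
    - {"xyz":[0,0,0],"dr":[0,0,0]}
    - {"xyz":[0,0,0],"dr":[0,0,0]}
    - {"xyz":[0,0,0],"dr":[0,0,0]}
    - {"xyz":[0,0,0],"dr":[0,0,0]}
    - {"xyz":[0,0,0],"dr":[0,0,0]}
  gripper: 0
  grip_force: 40

```text
t: 5.15
ee_pos: [0.5061, 0.3127, 0.0313]
orientation: [0.988, 0.152, 0.0, 0.0]
wrist_force: [-0.4, 1.1, -0.1]
gripper_width: 0.26
gripper_force: 39.5
```

```bash
python3 plan.py .506 .316 .150 17.5
```

```text
t 5.15 pos [0.5061 0.3127 0.0313] xang 17.45 tilt 0.0 joints [ 0.45  0.64  1.58 -0.    0.92  1.72] w 0.26 gf 39.5 F [-0.4  1.1 -0.1]
total fs [ 0.0043 -0.0159 -0.5934] mm [   0.9   -3.2 -118.7] rows>= 2.3746883677641826
turn about tool z fs -0.0003 rows>= 0.006091072342149175
```

>>> send_rows:
  series:
    - {"xyz":[0,0,-0.1],"dr":[0,0,0]}
    - {"xyz":[0,0,-0.15],"dr":[0,0,0]}
    - {"xyz":[0,0,-0.15],"dr":[0,0,-0.03]}
    - {"xyz":[0,0,-0.1],"dr":[0,0,-0.042]}
    - {"xyz":[0,0,-0.1],"dr":[0,0,-0.042]}
    - {"xyz":[0,0,0],"dr":[0,0,-0.042]}
    - {"xyz":[0,0,0],"dr":[0,0,-0.042]}
    - {"xyz":[0,0,0],"dr":[0,0,-0.042]}
    - {"xyz":[0,0,0],"dr":[0,0,-0.042]}
    - {"xyz":[0,0,0],"dr":[0,0,-0.042]}

```text
t: 6.15
ee_pos: [0.5058, 0.3125, 0.151]
orientation: [0.788, 0.616, -0.0, -0.0]
wrist_force: [-0.6, 0.5, -2.4]
gripper_width: 0.259
gripper_force: 39.5
```

>>> send_rows:
  series:
    - {"xyz":[0,0,0],"dr":[0,0,-0.042]}
    - {"xyz":[0,0,0],"dr":[0,0,-0.042]}
    - {"xyz":[0,0,0],"dr":[0,0,-0.042]}
    - {"xyz":[0,0,0],"dr":[0,0,-0.007]}
    - {"xyz":[0,0,0],"dr":[0,0,0]}
    - {"xyz":[0,0,0],"dr":[0,0,0]}
    - {"xyz":[0,0,0],"dr":[0,0,0]}
    - {"xyz":[0,0,0],"dr":[0,0,0]}
    - {"xyz":[0,0,0],"dr":[0,0,0]}
    - {"xyz":[0,0,0],"dr":[0,0,0]}

```text
t: 7.15
ee_pos: [0.5061, 0.3127, 0.1513]
orientation: [0.645, 0.764, 0.0, 0.0]
wrist_force: [-0.5, 0.1, -1.7]
gripper_width: 0.261
gripper_force: 39.5
```

```bash
python3 plan.py .677 -.022 .150 99.8
```

```text
t 7.15 pos [0.5061 0.3127 0.1513] xang 99.68 tilt 0.0 joints [0.45 0.49 1.47 0.   1.18 0.28] w 0.261 gf 39.5 F [-0.5  0.1 -1.7]
total fs [-1.7935  0.5608  0.0066] mm [-358.7  112.2    1.3] rows>= 7.516358155070115
turn about tool z fs -0.0006 rows>= 0.013479259739746405
```

>>> send_rows:
  series:
    - {"xyz":[-0.179,0.056,0],"dr":[0,0,0]}
    - {"xyz":[-0.179,0.056,0],"dr":[0,0,0]}
    - {"xyz":[-0.179,0.056,0],"dr":[0,0,0]}
    - {"xyz":[-0.179,0.056,0],"dr":[0,0,0]}
    - {"xyz":[-0.179,0.056,0],"dr":[0,0,0]}
    - {"xyz":[-0.179,0.056,0],"dr":[0,0,0]}
    - {"xyz":[-0.179,0.056,0],"dr":[0,0,0]}
    - {"xyz":[-0.179,0.056,0],"dr":[0,0,0]}
    - {"xyz":[-0.179,0.056,0],"dr":[0,0,0]}
    - {"xyz":[-0.179,0.056,0],"dr":[0,0,0]}

```text
t: 8.15
ee_pos: [0.6774, -0.0228, 0.1513]
orientation: [0.645, 0.764, -0.0, -0.0]
wrist_force: [1.4, 0.2, -2.3]
gripper_width: 0.258
gripper_force: 39.5
```

>>> send_rows:
  series:
    - {"xyz":[0,0,0.06],"dr":[0,0,0]}
    - {"xyz":[0,0,0.06],"dr":[0,0,0]}
    - {"xyz":[0,0,0.06],"dr":[0,0,0]}
    - {"xyz":[0,0,0.06],"dr":[0,0,0]}
    - {"xyz":[0,0,0.05],"dr":[0,0,0]}
    - {"xyz":[0,0,0.05],"dr":[0,0,0]}
    - {"xyz":[0,0,0.04],"dr":[0,0,0]}
    - {"xyz":[0,0,0],"dr":[0,0,0]}
    - {"xyz":[0,0,0],"dr":[0,0,0]}
    - {"xyz":[0,0,0],"dr":[0,0,0]}

```text
t: 9.15
ee_pos: [0.6772, -0.0213, 0.0759]
orientation: [0.645, 0.764, 0.0, 0.0]
wrist_force: [-0.3, -0.4, -2.4]
gripper_width: 0.264
gripper_force: 39.5
```

```bash
python3 plan.py .677 -.022 .063 99.8
python3 - <<'E'
from h import *
p,d,W=cloud('scene'); cv2.imwrite('pics/s2.png',cv2.resize(p[180:320,240:440],(800,560)))
E
```

```text
t 9.15 pos [ 0.6772 -0.0213  0.0759] xang 99.71 tilt 0.05 joints [-0.12  0.68  1.32  0.    1.14 -0.29] w 0.264 gf 39.5 F [-0.3 -0.4 -2.4]
total fs [-0.0031 -0.0018  0.0644] mm [-0.6 -0.4 12.9] rows>= 0.25805537210338375
turn about tool z fs -0.0005 rows>= 0.010894966301296586
```

View pics/s2.png

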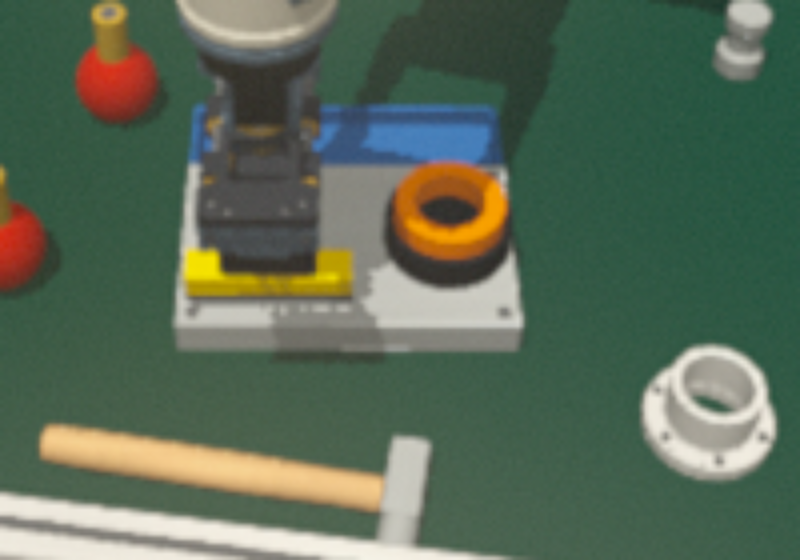

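The scraper hovers over the plate's far strip, behind the chips and clear of the housing. I'll lower it, then sweep.

>>> send_rows:
  series:
    - {"xyz":[0,0,0.02],"dr":[0,0,0]}
    - {"xyz":[0,0,0.02],"dr":[0,0,0]}
    - {"xyz":[0,0,0.01],"dr":[0,0,0]}
    - {"xyz":[0,0,0.008],"dr":[0,0,0]}
    - {"xyz":[0,0,0.004],"dr":[0,0,0]}
    - {"xyz":[0,0,0],"dr":[0,0,0]}
    - {"xyz":[0,0,0],"dr":[0,0,0]}
    - {"xyz":[0,0,0],"dr":[0,0,0]}
    - {"xyz":[0,0,0],"dr":[0,0,0]}
    - {"xyz":[0,0,0],"dr":[0,0,0]}

```text
t: 10.2
ee_pos: [0.6769, -0.0213, 0.063]
orientation: [0.645, 0.764, 0.0, 0.0]
wrist_force: [-0.3, 0.6, -3.0]
gripper_width: 0.264
gripper_force: 39.5
```

```bash
python3 plan.py .677 -.022 .063 99.8
```

```text
t 10.2 pos [ 0.6769 -0.0213  0.063 ] xang 99.7 tilt 0.01 joints [-0.12  0.69  1.33  0.    1.12 -0.29] w 0.264 gf 39.5 F [-0.3  0.6 -3. ]
total fs [-0.0037 -0.0001 -0.0001] mm [-0.7 -0.  -0. ] rows>= 0.014618299931420126
turn about tool z fs -0.0005 rows>= 0.011071582453982622
```

>>> send_rows:
  series:
    - {"xyz":[0,-0.025,0],"dr":[0,0,0]}
    - {"xyz":[0,-0.025,0],"dr":[0,0,0]}
    - {"xyz":[0,-0.025,0],"dr":[0,0,0]}
    - {"xyz":[0,-0.025,0],"dr":[0,0,0]}
    - {"xyz":[0,-0.025,0],"dr":[0,0,0]}
    - {"xyz":[0,-0.025,0],"dr":[0,0,0]}
    - {"xyz":[0,-0.025,0],"dr":[0,0,0]}
    - {"xyz":[0,-0.025,0],"dr":[0,0,0]}
    - {"xyz":[0,-0.025,0],"dr":[0,0,0]}
    - {"xyz":[0,-0.025,0],"dr":[0,0,0]}

```text
t: 11.2
ee_pos: [0.6273, -0.0298, 0.063]
orientation: [0.645, 0.764, 0.0, 0.0]
wrist_force: [0.9, -0.1, -0.4]
gripper_width: 0.264
gripper_force: 39.4
```

>>> send_rows:
  series:
    - {"xyz":[0,-0.025,0],"dr":[0,0,0]}
    - {"xyz":[0,-0.025,0],"dr":[0,0,0]}
    - {"xyz":[0,-0.025,0],"dr":[0,0,0]}
    - {"xyz":[0,-0.025,0],"dr":[0,0,0]}
    - {"xyz":[0,-0.025,0],"dr":[0,0,0]}
    - {"xyz":[0,-0.025,0],"dr":[0,0,0]}
    - {"xyz":[0,-0.025,0],"dr":[0,0,0]}
    - {"xyz":[0,-0.025,0],"dr":[0,0,0]}
    - {"xyz":[0,-0.025,0],"dr":[0,0,0]}
    - {"xyz":[0,-0.025,0],"dr":[0,0,0]}

```text
t: 12.2
ee_pos: [0.5779, -0.0382, 0.063]
orientation: [0.645, 0.764, 0.0, 0.0]
wrist_force: [2.0, -0.3, 0.4]
gripper_width: 0.262
gripper_force: 39.4
```

>>> send_rows:
  series:
    - {"xyz":[0,-0.025,0],"dr":[0,0,0]}
    - {"xyz":[0,-0.025,0],"dr":[0,0,0]}
    - {"xyz":[0,-0.025,0],"dr":[0,0,0]}
    - {"xyz":[0,-0.025,0],"dr":[0,0,0]}
    - {"xyz":[0,-0.025,0],"dr":[0,0,0]}
    - {"xyz":[0,-0.025,0],"dr":[0,0,0]}
    - {"xyz":[0,-0.025,0],"dr":[0,0,0]}
    - {"xyz":[0,-0.025,0],"dr":[0,0,0]}
    - {"xyz":[0,-0.025,0],"dr":[0,0,0]}
    - {"xyz":[0,-0.02,0],"dr":[0,0,0]}

```text
t: 13.2
ee_pos: [0.5295, -0.0465, 0.0629]
orientation: [0.645, 0.764, -0.0, -0.0]
wrist_force: [-0.1, -0.4, -2.8]
gripper_width: 0.26
gripper_force: 39.5
```

```bash
python3 plan.py .506 .316 .15 99.8
python3 - <<'E'
from h import *
p,d,W=cloud('scene'); q,d,W=cloud('top'); 
cv2.imwrite('pics/s3.png',np.hstack([cv2.resize(p[190:290,260:400],(400,286)),cv2.resize(q[130:270,230:380],(400,286))]))
E
```

```text
t 13.2 pos [ 0.5295 -0.0465  0.0629] xang 99.7 tilt 0.01 joints [-0.2   0.53  1.71  0.    0.9  -0.37] w 0.26 gf 39.5 F [-0.1 -0.4 -2.8]
total fs [ 1.8062  0.1897 -0.4354] mm [361.2  37.9 -87.1] rows>= 7.470421969146206
turn about tool z fs -0.0005 rows>= 0.011307558101418714
```

View pics/s3.png

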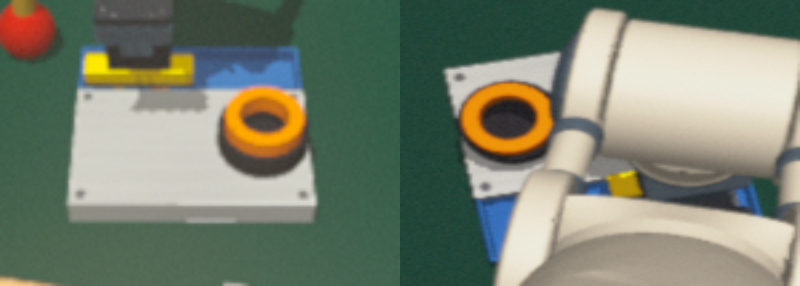

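The plate looks bare, with the chips down in the tray below the scraper edge near (125,87) in the left half. I'll lift away, still holding the scraper, and check.

>>> send_rows:
  series:
    - {"xyz":[0,0,-0.1],"dr":[0,0,0]}
    - {"xyz":[0,0,-0.17],"dr":[0,0,0]}
    - {"xyz":[0,0,-0.17],"dr":[0,0,0]}
    - {"xyz":[0.18,0.019,0],"dr":[0,0,0]}
    - {"xyz":[0.18,0.019,0],"dr":[0,0,0]}
    - {"xyz":[0.18,0.019,0],"dr":[0,0,0]}
    - {"xyz":[0.18,0.019,0],"dr":[0,0,0]}
    - {"xyz":[0.18,0.019,0],"dr":[0,0,0]}
    - {"xyz":[0.18,0.019,0],"dr":[0,0,0]}
    - {"xyz":[0.18,0.019,0],"dr":[0,0,0]}

```text
t: 14.3
ee_pos: [0.5136, 0.2081, 0.151]
orientation: [0.645, 0.764, 0.0, 0.0]
wrist_force: [0.7, -0.7, -2.2]
gripper_width: 0.263
gripper_force: 39.5
```

>>> send_rows:
  series:
    - {"xyz":[0.18,0.019,0],"dr":[0,0,0]}
    - {"xyz":[0.18,0.019,0],"dr":[0,0,0]}
    - {"xyz":[0.18,0.019,0],"dr":[0,0,0]}
    - {"xyz":[0,0,0],"dr":[0,0,0]}
    - {"xyz":[0,0,0],"dr":[0,0,0]}
    - {"xyz":[0,0,0],"dr":[0,0,0]}
    - {"xyz":[0,0,0],"dr":[0,0,0]}
    - {"xyz":[0,0,0],"dr":[0,0,0]}
    - {"xyz":[0,0,0],"dr":[0,0,0]}
    - {"xyz":[0,0,0],"dr":[0,0,0]}

```text
t: 15.3
ee_pos: [0.5069, 0.3146, 0.151]
orientation: [0.645, 0.764, 0.0, 0.0]
wrist_force: [0.5, 0.4, -3.1]
gripper_width: 0.26
gripper_force: 39.5
```

```bash
python3 plan.py .506 .316 .0313 99.8
python3 - <<'E'
from h import *
p,d,W=cloud('scene'); q,d,V=cloud('top'); 
cv2.imwrite('pics/s4.png',np.hstack([cv2.resize(p[190:290,260:400],(400,286)),cv2.resize(q[130:270,230:380],(400,286))]))
for P,X in((p,W),(q,V)):
    h=cv2.cvtColor(P,cv2.COLOR_BGR2HSV); L=(X-[.608,.0248,0])[...,:2]@np.array([[.985,-.170],[.170,.985]])
    m=(abs(L[...,0])<.16)&(abs(L[...,1])<.13)&(h[...,0]<30)&(h[...,1]>70)&(X[...,2]<.05)
    k,l,st,c=cv2.connectedComponentsWithStats(m.astype(np.uint8))
    for i in range(1,k):
        if st[i,4]>4: print(st[i,4],L[l==i].mean(0).round(3),X[l==i].max(0)[2].round(3))
E
```

```text
t 15.3 pos [0.5069 0.3146 0.151 ] xang 99.68 tilt 0.0 joints [0.46 0.49 1.46 0.   1.18 0.29] w 0.26 gf 39.5 F [ 0.5  0.4 -3.1]
total fs [ 0.0078 -0.003   0.5984] mm [  1.6  -0.6 119.7] rows>= 2.393771384425235
turn about tool z fs -0.0007 rows>= 0.013978109441952555
13 [-0.099 -0.033] 0.025
5 [-0.041  0.077] 0.04
33 [-0.022  0.076] 0.038
6 [ 0.157 -0.122] 0.003
60 [-0.001  0.071] 0.04
5 [-0.018  0.111] 0.037
60 [-0.088 -0.074] 0.025
52 [-0.094 -0.032] 0.027
```

View pics/s4.png

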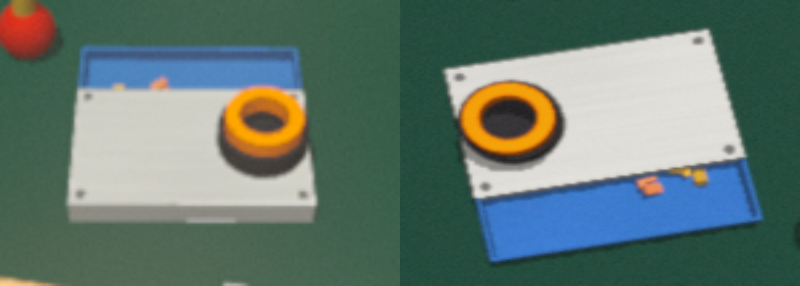

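All four chips lie in the tray (two brass, two copper, tops at or below 27 mm) and the plate is bare. Next I'll put the scraper down.

>>> send_rows:
  series:
    - {"xyz":[0,0,0.1],"dr":[0,0,0]}
    - {"xyz":[0,0,0.1],"dr":[0,0,0]}
    - {"xyz":[0,0,0.1],"dr":[0,0,0]}
    - {"xyz":[0,0,0.1],"dr":[0,0,0]}
    - {"xyz":[0,0,0.08],"dr":[0,0,0]}
    - {"xyz":[0,0,0.06],"dr":[0,0,0]}
    - {"xyz":[0,0,0.03],"dr":[0,0,0]}
    - {"xyz":[0,0,0.02],"dr":[0,0,0]}
    - {"xyz":[0,0,0.007],"dr":[0,0,0]}
    - {"xyz":[0,0,0],"dr":[0,0,0]}

```text
t: 16.4
ee_pos: [0.507, 0.315, 0.0319]
orientation: [0.645, 0.764, 0.0, 0.0]
wrist_force: [0.6, 0.7, -3.1]
gripper_width: 0.257
gripper_force: 39.5
```

>>> send_rows:
  series:
    - {"xyz":[0,0,0],"dr":[0,0,0]}
    - {"xyz":[0,0,0],"dr":[0,0,0]}
    - {"xyz":[0,0,0],"dr":[0,0,0]}
    - {"xyz":[0,0,0],"dr":[0,0,0]}
    - {"xyz":[0,0,0],"dr":[0,0,0]}
    - {"xyz":[0,0,0],"dr":[0,0,0]}
    - {"xyz":[0,0,0],"dr":[0,0,0]}
    - {"xyz":[0,0,0],"dr":[0,0,0]}
    - {"xyz":[0,0,0],"dr":[0,0,0]}
    - {"xyz":[0,0,0],"dr":[0,0,0]}
  gripper: 1

```text
t: 17.4
ee_pos: [0.5067, 0.3149, 0.0315]
orientation: [0.645, 0.764, -0.0, -0.0]
wrist_force: [0.0, -0.2, -0.3]
gripper_width: 0.995
gripper_force: 0.0
```

>>> send_rows:
  series:
    - {"xyz":[0,0,-0.1],"dr":[0,0,0]}
    - {"xyz":[0,0,-0.1],"dr":[0,0,0]}
    - {"xyz":[0,0,-0.15],"dr":[0,0,0]}
    - {"xyz":[0,0,-0.15],"dr":[0,0,0]}
    - {"xyz":[0,0,-0.15],"dr":[0,0,0]}
    - {"xyz":[0,0,-0.15],"dr":[0,0,0]}
    - {"xyz":[0,0,0],"dr":[0,0,0]}
    - {"xyz":[0,0,0],"dr":[0,0,0]}
    - {"xyz":[0,0,0],"dr":[0,0,0]}
    - {"xyz":[0,0,0],"dr":[0,0,0]}

```text
t: 18.4
ee_pos: [0.5062, 0.3146, 0.1904]
orientation: [0.645, 0.764, -0.001, -0.0]
wrist_force: [-0.5, 0.3, -0.9]
gripper_width: 0.997
gripper_force: 0.0
```

```bash
python3 plan.py .552 -.321 .19 99.8
python3 - <<'E'
from h import *
for n in('top','scene'):
    p,d,W=cloud(n); Z=W[...,2]; g=p.max(-1)
    m=(abs(W[...,0]-.506)<.1)&(abs(W[...,1]-.316)<.1)&(Z>.06)&(Z<.078)
    q=W[m]; print(n,len(q),np.median(q[:,2]),cv2.minAreaRect(q[:,:2].astype(np.float32)))
E
```

```text
t 18.4 pos [0.5062 0.3146 0.1904] xang 99.71 tilt 0.11 joints [ 0.46  0.45  1.42 -0.    1.28  0.29] w 0.997 gf 0.0 F [-0.5  0.3 -0.9]
total fs [-3.171  -0.3101  0.0043] mm [-634.2  -62.     0.9] rows>= 12.744445562035947
turn about tool z fs -0.0005 rows>= 0.010512953434197633
top 313 0.06656078151258704 ((0.5017980933189392, 0.31397348642349243), (0.024200521409511566, 0.07048454880714417), 10.1603364944458)
scene 159 0.0666590043230122 ((0.502876341342926, 0.31246575713157654), (0.02806800790131092, 0.06924157589673996), 13.595823287963867)
```

The scraper is standing on the bench, with the rib top still at 66 mm. Now the flask.

>>> send_rows:
  series:
    - {"xyz":[-0.159,-0.0155,0],"dr":[0,0,0]}
    - {"xyz":[-0.159,-0.0155,0],"dr":[0,0,0]}
    - {"xyz":[-0.159,-0.0155,0],"dr":[0,0,0]}
    - {"xyz":[-0.159,-0.0155,0],"dr":[0,0,0]}
    - {"xyz":[-0.159,-0.0155,0],"dr":[0,0,0]}
    - {"xyz":[-0.159,-0.0155,0],"dr":[0,0,0]}
    - {"xyz":[-0.159,-0.0155,0],"dr":[0,0,0]}
    - {"xyz":[-0.159,-0.0155,0],"dr":[0,0,0]}
    - {"xyz":[-0.159,-0.0155,0],"dr":[0,0,0]}
    - {"xyz":[-0.159,-0.0155,0],"dr":[0,0,0]}

```text
t: 19.5
ee_pos: [0.5296, -0.0051, 0.1912]
orientation: [0.645, 0.764, -0.0, -0.0]
wrist_force: [0.8, -0.5, 0.9]
gripper_width: 1.002
gripper_force: 0.0
```

>>> send_rows:
  series:
    - {"xyz":[-0.159,-0.0155,0],"dr":[0,0,0]}
    - {"xyz":[-0.159,-0.0155,0],"dr":[0,0,0]}
    - {"xyz":[-0.159,-0.0155,0],"dr":[0,0,0]}
    - {"xyz":[-0.159,-0.0155,0],"dr":[0,0,0]}
    - {"xyz":[-0.159,-0.0155,0],"dr":[0,0,0]}
    - {"xyz":[-0.159,-0.0155,0],"dr":[0,0,0]}
    - {"xyz":[-0.159,-0.0155,0],"dr":[0,0,0]}
    - {"xyz":[-0.159,-0.0155,0],"dr":[0,0,0]}
    - {"xyz":[-0.159,-0.0155,0],"dr":[0,0,0]}
    - {"xyz":[0,0,0],"dr":[0,0,0]}

```text
t: 20.5
ee_pos: [0.5505, -0.2942, 0.1908]
orientation: [0.646, 0.764, -0.0, 0.0]
wrist_force: [0.3, 0.0, 0.5]
gripper_width: 1.0
gripper_force: 0.0
```

```bash
python3 plan.py .552 -.321 .07 99.8
cat > wr.py <<'E'
from h import *
from scipy.spatial.transform import Rotation as R
def wcloud():
    s=arm.observe(); p,d=eyes.snapshot('wrist'); c=eyes.camera_info('wrist'); f=200/np.tan(np.radians(c['fov_y'])/2)
    v,u=np.mgrid[0:400,0:640]; P=np.stack([(u-c['cx'])/f*d,(v-c['cy'])/f*d,d],-1)
    T=np.array(c['tool_from_camera']); W=(P@T[:3,:3].T+T[:3,3])@R.from_quat(s['orientation']).as_matrix().T+s['ee_pos']
    W[d==0]=np.nan; return p,d,W
E
python3 - <<'E'
from wr import *
p,d,W=wcloud(); cv2.imwrite('pics/w5.png',p)
h=np.hypot(W[...,0]-.552,W[...,1]+.321)
q=W[(h<.05)&(W[...,2]>.098)&(W[...,2]<.12)]; print(len(q),q[:,2].max(),np.median(q[:,2]),cv2.minEnclosingCircle(q[:,:2].astype(np.float32)))
E
```

```text
t 20.5 pos [ 0.5505 -0.2942  0.1908] xang 99.55 tilt 0.04 joints [-0.59  0.49  1.35 -0.    1.31 -0.75] w 1.0 gf 0.0 F [0.3 0.  0.5]
total fs [-0.1331 -0.0147  0.6039] mm [-26.6  -2.9 120.8] rows>= 2.4742412871761377
turn about tool z fs -0.0014 rows>= 0.02871904198571834
672 0.10735173785238698 0.10499572679219485 ((0.5497117638587952, -0.32161182165145874), 0.013170736841857433)
```

View pics/w5.png

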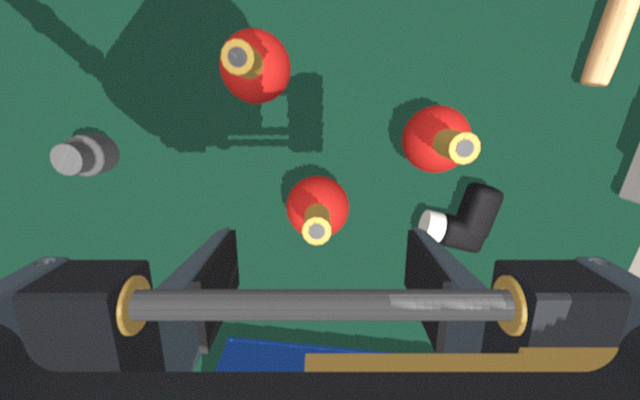

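The wrist view shows our flask's neck at (317,230), between the open fingers; the elbow at (465,220) and the other flasks are clear. The neck centre is (0.550, -0.3215), with its top at 0.105.

>>> send_rows:
  series:
    - {"xyz":[-0.045,-0.008,0],"dr":[0,0,0]}
    - {"xyz":[-0.045,-0.008,0],"dr":[0,0,0]}
    - {"xyz":[-0.044,-0.008,0],"dr":[0,0,0]}
    - {"xyz":[0,0,0.1],"dr":[0,0,0]}
    - {"xyz":[0,0,0.1],"dr":[0,0,0]}
    - {"xyz":[0,0,0.1],"dr":[0,0,0]}
    - {"xyz":[0,0,0.1],"dr":[0,0,0]}
    - {"xyz":[0,0,0.1],"dr":[0,0,0]}
    - {"xyz":[0,0,0.07],"dr":[0,0,0]}
    - {"xyz":[0,0,0.034],"dr":[0,0,0]}

```text
t: 21.55
ee_pos: [0.5499, -0.3177, 0.0695]
orientation: [0.645, 0.764, -0.0, -0.001]
wrist_force: [0.2, -1.2, -0.2]
gripper_width: 0.997
gripper_force: 0.0
```

>>> send_rows:
  series:
    - {"xyz":[0,0,0],"dr":[0,0,0]}
    - {"xyz":[0,0,0],"dr":[0,0,0]}
    - {"xyz":[0,0,0],"dr":[0,0,0]}
    - {"xyz":[0,0,0],"dr":[0,0,0]}
    - {"xyz":[0,0,0],"dr":[0,0,0]}
    - {"xyz":[0,0,0],"dr":[0,0,0]}
    - {"xyz":[0,0,0],"dr":[0,0,0]}
    - {"xyz":[0,0,0],"dr":[0,0,0]}
    - {"xyz":[0,0,0],"dr":[0,0,0]}
    - {"xyz":[0,0,0],"dr":[0,0,0]}
  gripper: 0
  grip_force: 60

```text
t: 22.55
ee_pos: [0.5503, -0.3179, 0.0707]
orientation: [0.645, 0.764, -0.0, -0.0]
wrist_force: [0.4, 0.5, 0.6]
gripper_width: 0.264
gripper_force: 60.0
```

>>> send_rows:
  series:
    - {"xyz":[0,0,-0.05],"dr":[0,0,0]}
    - {"xyz":[0,0,-0.1],"dr":[0,0,0]}
    - {"xyz":[0,0,-0.1],"dr":[0,0,0]}
    - {"xyz":[0,0,-0.1],"dr":[0,0,0]}
    - {"xyz":[0,0,-0.1],"dr":[0,0,0]}
    - {"xyz":[0,0,-0.1],"dr":[0,0,0]}
    - {"xyz":[0,0,-0.1],"dr":[0,0,0]}
    - {"xyz":[0,0,-0.1],"dr":[0,0,0]}
    - {"xyz":[0,0,0],"dr":[0,0,0]}
    - {"xyz":[0,0,0],"dr":[0,0,0]}

```text
t: 23.55
ee_pos: [0.5502, -0.3177, 0.2204]
orientation: [0.645, 0.764, 0.0, -0.0]
wrist_force: [0.4, -0.8, -5.3]
gripper_width: 0.26
gripper_force: 60.0
```

```bash
python3 plan.py .595 .099 .22 99.8
python3 - <<'E'
from wr import *
z=np.load('top0.npz')
def ring(W,p,n):
    h=cv2.cvtColor(p,cv2.COLOR_BGR2HSV); m=(np.hypot(W[...,0]-.595,W[...,1]-.099)<.06)&(abs(W[...,2]-.076)<.008)&(h[...,0]<22)&(h[...,1]>150)
    from scipy.optimize import least_squares
    q=W[m][:,:2]; print(n,len(q),np.median(W[m][:,2]),cv2.minEnclosingCircle(q.astype(np.float32)))
    # fit: outer hull ellipse
    e=cv2.fitEllipse(cv2.convexHull(q.astype(np.float32)*1000)); print('  ell',e)
for n in('top','scene'):
    p,d,W=cloud(n); ring(W,p,n)
ring(z['W'],z['p'],'top0')
s=np.load('scene0.npz'); ring(s['W'],s['p'],'scene0')
E
```

```text
t 23.55 pos [ 0.5502 -0.3177  0.2204] xang 99.71 tilt 0.01 joints [-0.62  0.48  1.28  0.    1.38 -0.79] w 0.26 gf 60.0 F [ 0.4 -0.8 -5.3]
total fs [2.0159 0.5723 0.0023] mm [403.2 114.5   0.5] rows>= 8.382239603495153
turn about tool z fs -0.0005 rows>= 0.010830982435426064
top 578 0.07700841368994071 ((0.5957807898521423, 0.09899570792913437), 0.04145016521215439)
  ell ((595.291259765625, 98.80641174316406), (80.29978942871094, 81.14563751220703), 108.7972412109375)
scene 341 0.07618770392682273 ((0.5974218249320984, 0.09758414328098297), 0.04239058122038841)
  ell ((597.5428466796875, 98.96595764160156), (79.43163299560547, 82.84100341796875), 74.08296966552734)
top0 447 0.07688483533227908 ((0.5952320098876953, 0.09909582883119583), 0.04156968370079994)
  ell ((595.3773803710938, 98.78105926513672), (80.4078140258789, 81.712646484375), 94.75442504882812)
scene0 338 0.07641015111240917 ((0.5979719758033752, 0.09822087734937668), 0.041546158492565155)
  ell ((597.6309814453125, 98.29571533203125), (79.94493103027344, 81.85917663574219), 81.7623062133789)
```

>>> send_rows:
  series:
    - {"xyz":[0.08,0.023,0],"dr":[0,0,0]}
    - {"xyz":[0.15,0.043,0],"dr":[0,0,0]}
    - {"xyz":[0.15,0.043,0],"dr":[0,0,0]}
    - {"xyz":[0.15,0.043,0],"dr":[0,0,0]}
    - {"xyz":[0.15,0.043,0],"dr":[0,0,0]}
    - {"xyz":[0.15,0.043,0],"dr":[0,0,0]}
    - {"xyz":[0.15,0.043,0],"dr":[0,0,0]}
    - {"xyz":[0.15,0.043,0],"dr":[0,0,0]}
    - {"xyz":[0.15,0.043,0],"dr":[0,0,0]}
    - {"xyz":[0.15,0.043,0],"dr":[0,0,0]}

```text
t: 24.65
ee_pos: [0.5822, -0.0202, 0.2198]
orientation: [0.645, 0.764, -0.0, -0.001]
wrist_force: [0.5, 0.0, -4.8]
gripper_width: 0.265
gripper_force: 60.0
```

>>> send_rows:
  series:
    - {"xyz":[0.15,0.043,0],"dr":[0,0,0]}
    - {"xyz":[0.15,0.043,0],"dr":[0,0,0]}
    - {"xyz":[0.15,0.042,0],"dr":[0,0,0]}
    - {"xyz":[0.1,0.03,0],"dr":[0,0,0]}
    - {"xyz":[0.052,0.01,0],"dr":[0,0,0]}
    - {"xyz":[0,0,0],"dr":[0,0,0]}
    - {"xyz":[0,0,0],"dr":[0,0,0]}
    - {"xyz":[0,0,0],"dr":[0,0,0]}
    - {"xyz":[0,0,0],"dr":[0,0,0]}
    - {"xyz":[0,0,0],"dr":[0,0,0]}

```text
t: 25.65
ee_pos: [0.5958, 0.1015, 0.2207]
orientation: [0.645, 0.764, -0.0, 0.0]
wrist_force: [-0.6, -0.8, -5.8]
gripper_width: 0.261
gripper_force: 60.0
```

```bash
python3 plan.py .5955 .1025 .145 99.8
python3 - <<'E'
from wr import *
from scipy.optimize import least_squares
s=arm.observe()['ee_pos']
for n in('top','scene','wrist'):
    p,d,W=wcloud() if n=='wrist' else cloud(n)
    cv2.imwrite(f'pics/x6{n}.png',p)
    h=cv2.cvtColor(p,cv2.COLOR_BGR2HSV)
    b=(np.hypot(W[...,0]-.5955,W[...,1]-.1)<.06)&(W[...,2]>.14)&((h[...,0]<5)|(h[...,0]>172))&(h[...,1]>150)
    q=W[b]
    if len(q)>30:
        r=least_squares(lambda c:np.linalg.norm(q-c,axis=1)-.034,[.596,.1,.18],loss='soft_l1',f_scale=.002); print(n,'ball',len(q),r.x.round(4),'minus tcp',(r.x-s).round(4))
    o=(np.hypot(W[...,0]-.595,W[...,1]-.099)<.06)&(abs(W[...,2]-.076)<.008)&(h[...,0]<22)&(h[...,1]>150)
    q=W[o]; 
    if len(q)>50: print(n,'ring',len(q),np.median(q[:,2]).round(4),cv2.minEnclosingCircle(q[:,:2].astype(np.float32)))
E
```

```text
t 25.65 pos [0.5958 0.1015 0.2207] xang 99.66 tilt 0.0 joints [ 0.07  0.44  1.35 -0.    1.35 -0.1 ] w 0.261 gf 60.0 F [-0.6 -0.8 -5.8]
total fs [ 0.005  -0.0007  0.3787] mm [ 1.  -0.1 75.7] rows>= 1.5148475106909411
turn about tool z fs -0.0008 rows>= 0.016196365484266756
scene ball 352 [0.5954 0.0962 0.1813] minus tcp [-0.0004 -0.0054 -0.0394]
scene ring 339 0.0762 ((0.5966418981552124, 0.09991945326328278), 0.04235800355672836)
wrist ball 3655 [0.5953 0.0973 0.1801] minus tcp [-0.0005 -0.0042 -0.0407]
wrist ring 1657 0.0758 ((0.5946363806724548, 0.10068637877702713), 0.040894683450460434)
```

The wrist and scene views put the held ball about 2 mm short of the ring centre in y, with its height as expected. I'll correct by 2.4 mm and lower.

>>> send_rows:
  series:
    - {"xyz":[0.012,0,0.03],"dr":[0,0,0]}
    - {"xyz":[0,0,0.06],"dr":[0,0,0]}
    - {"xyz":[0,0,0.06],"dr":[0,0,0]}
    - {"xyz":[0,0,0.06],"dr":[0,0,0]}
    - {"xyz":[0,0,0.06],"dr":[0,0,0]}
    - {"xyz":[0,0,0.05],"dr":[0,0,0]}
    - {"xyz":[0,0,0.04],"dr":[0,0,0]}
    - {"xyz":[0,0,0.02],"dr":[0,0,0]}
    - {"xyz":[0,0,0],"dr":[0,0,0]}
    - {"xyz":[0,0,0],"dr":[0,0,0]}

```text
t: 26.8
ee_pos: [0.5957, 0.1046, 0.1451]
orientation: [0.645, 0.764, 0.0, 0.0]
wrist_force: [0.5, -0.6, -4.9]
gripper_width: 0.263
gripper_force: 60.0
```

>>> send_rows:
  series:
    - {"xyz":[0,0,0.01],"dr":[0,0,0]}
    - {"xyz":[0,0,0],"dr":[0,0,0]}
    - {"xyz":[0,0,0.01],"dr":[0,0,0]}
    - {"xyz":[0,0,0],"dr":[0,0,0]}
    - {"xyz":[0,0,0.01],"dr":[0,0,0]}
    - {"xyz":[0,0,0],"dr":[0,0,0]}
    - {"xyz":[0,0,0],"dr":[0,0,0]}
    - {"xyz":[0,0,0],"dr":[0,0,0]}
    - {"xyz":[0,0,0],"dr":[0,0,0]}
    - {"xyz":[0,0,0],"dr":[0,0,0]}

```text
t: 27.8
ee_pos: [0.5954, 0.1046, 0.1388]
orientation: [0.645, 0.764, 0.0, 0.0]
wrist_force: [-0.5, -0.2, -3.9]
gripper_width: 0.265
gripper_force: 60.0
```

```bash
python3 plan.py .596 .104 .1227 99.8
cat > chk.py <<'E'
from wr import *
from scipy.optimize import least_squares
s=arm.observe()['ee_pos']
for n in('scene','wrist'):
    p,d,W=wcloud() if n=='wrist' else cloud(n)
    cv2.imwrite(f'pics/y{n}.png',p)
    h=cv2.cvtColor(p,cv2.COLOR_BGR2HSV)
    N=np.hypot(W[...,0]-.596,W[...,1]-.1)
    q=W[(N<.05)&(W[...,2]>.08)&((h[...,0]<5)|(h[...,0]>172))&(h[...,1]>150)]
    if len(q)>30:
        r=least_squares(lambda c:np.linalg.norm(q-c,axis=1)-.034,[.596,.1,.1],loss='soft_l1',f_scale=.002); print(n,'ball',len(q),r.x.round(4),'minus tcp',(r.x-s).round(4))
    q=W[(N<.06)&(N>.03)&(W[...,2]>.05)&(W[...,2]<.085)&(h[...,0]>6)&(h[...,0]<22)&(h[...,1]>150)]
    zt=np.percentile(q[:,2],80); t=q[q[:,2]>zt-.005]
    print(n,'ring',len(q),'z top',zt.round(4),cv2.minEnclosingCircle(t[:,:2].astype(np.float32)))
E
python3 chk.py
```

```text
t 27.8 pos [0.5954 0.1046 0.1388] xang 99.71 tilt 0.0 joints [ 0.08  0.52  1.46  0.    1.17 -0.09] w 0.265 gf 60.0 F [-0.5 -0.2 -3.9]
total fs [-0.0034  0.0025  0.0803] mm [-0.7  0.5 16.1] rows>= 0.3217111265305203
turn about tool z fs -0.0005 rows>= 0.010845634342163903
scene ball 296 [0.5952 0.0987 0.0992] minus tcp [-0.0002 -0.0059 -0.0395]
scene ring 227 z top 0.0775 ((0.5982900857925415, 0.09879153966903687), 0.0405564159154892)
wrist ball 3635 [0.5949 0.1    0.0981] minus tcp [-0.0005 -0.0046 -0.0407]
wrist ring 2070 z top 0.0763 ((0.5948259830474854, 0.10022154450416565), 0.041110023856163025)
```

It's touching and centred to within about 1 mm. Now press slowly.

>>> send_rows:
  series:
    - {"xyz":[0,0,0.009],"dr":[0,0,0]}
    - {"xyz":[0,0,0.009],"dr":[0,0,0]}
    - {"xyz":[0,0,0.009],"dr":[0,0,0]}
    - {"xyz":[0,0,0.009],"dr":[0,0,0]}
    - {"xyz":[0,0,0.009],"dr":[0,0,0]}
    - {"xyz":[0,0,0.009],"dr":[0,0,0]}
    - {"xyz":[0,0,0.009],"dr":[0,0,0]}
    - {"xyz":[0,0,0.009],"dr":[0,0,0]}
    - {"xyz":[0,0,0.008],"dr":[0,0,0]}
    - {"xyz":[0,0,0],"dr":[0,0,0]}

```text
t: 28.9
ee_pos: [0.5957, 0.1046, 0.1229]
orientation: [0.645, 0.764, 0.0, 0.0]
wrist_force: [-1.4, -1.0, 8.9]
gripper_width: 0.263
gripper_force: 60.0
```

```bash
python3 plan.py .596 .104 .1227 99.8; python3 chk.py; python3 -c "
import cv2;p=cv2.imread('pics/yscene.png');cv2.imwrite('pics/v7.png',cv2.resize(p[160:290,230:440],(800,495)))"
```

```text
t 28.9 pos [0.5957 0.1046 0.1229] xang 99.71 tilt 0.04 joints [ 0.08  0.53  1.48 -0.    1.13 -0.09] w 0.263 gf 60.0 F [-1.4 -1.   8.9]
total fs [-0.003   0.0011  0.0012] mm [-0.6  0.2  0.2] rows>= 0.013720314562178546
turn about tool z fs -0.0005 rows>= 0.010805349369562404
scene ball 286 [0.5952 0.0988 0.083 ] minus tcp [-0.0004 -0.0058 -0.0399]
scene ring 168 z top 0.0648 ((0.5955110192298889, 0.10006490349769592), 0.04279337450861931)
wrist ball 3624 [0.595  0.0998 0.0824] minus tcp [-0.0006 -0.0047 -0.0405]
wrist ring 2107 z top 0.0621 ((0.5947802066802979, 0.1002107709646225), 0.042466334998607635)
```

View pics/v7.png

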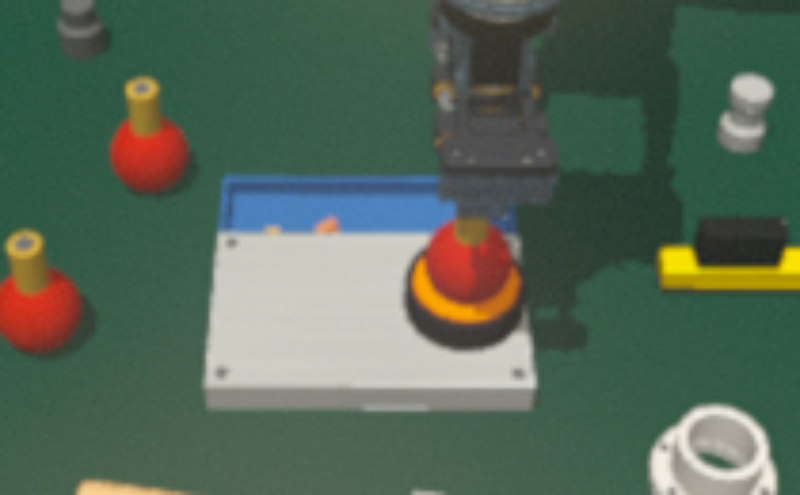

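The flask is upright and seated at (465,265), with the ring nearly level with the rim. The force change of 14.4 N implies about 15.4 mm. I'll add 0.6 mm and hold.

>>> send_rows:
  series:
    - {"xyz":[0,0,0.003],"dr":[0,0,0]}
    - {"xyz":[0,0,0],"dr":[0,0,0]}
    - {"xyz":[0,0,0],"dr":[0,0,0]}
    - {"xyz":[0,0,0],"dr":[0,0,0]}
    - {"xyz":[0,0,0],"dr":[0,0,0]}
    - {"xyz":[0,0,0],"dr":[0,0,0]}
    - {"xyz":[0,0,0],"dr":[0,0,0]}
    - {"xyz":[0,0,0],"dr":[0,0,0]}
    - {"xyz":[0,0,0],"dr":[0,0,0]}
    - {"xyz":[0,0,0],"dr":[0,0,0]}

```text
t: 30.0
ee_pos: [0.5957, 0.1045, 0.1226]
orientation: [0.645, 0.764, 0.0, 0.0]
wrist_force: [-2.5, -1.4, 9.2]
gripper_width: 0.258
gripper_force: 60.0
```

```bash
python3 plan.py .596 .104 .1227 99.8; python3 chk.py; python3 -c "
from rig import sign_off
print(sign_off())"
```

```text
t 30.0 pos [0.5957 0.1045 0.1226] xang 99.71 tilt 0.05 joints [ 0.08  0.53  1.48 -0.    1.13 -0.09] w 0.258 gf 60.0 F [-2.5 -1.4  9.2]
total fs [-0.0027  0.001  -0.0007] mm [-0.5  0.2 -0.1] rows>= 0.012028995706225126
turn about tool z fs -0.0005 rows>= 0.011020110774629608
scene ball 283 [0.595  0.0987 0.0833] minus tcp [-0.0007 -0.0058 -0.0393]
scene ring 167 z top 0.064 ((0.5960830450057983, 0.101089246571064), 0.04313761740922928)
wrist ball 3629 [0.5951 0.0998 0.082 ] minus tcp [-0.0006 -0.0047 -0.0406]
wrist ring 2108 z top 0.0617 ((0.5944095849990845, 0.10019107908010483), 0.04235026612877846)
the job is handed in; nothing more can be done
None
```

I handed the job in at about 30 s; no verdict came back: all four chips are in the tray, the scraper is back on the bench clear of the fixture, and the flask is held upright in the ring, pressed about 16 mm (about flush with the rim).

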